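# Shake up the brown pigment on the touch-start bottle mixer

### The job

The brown pigment has settled: take the brown bottle, stand it upright in the rubber cup of the bottle mixer and push it down, so that the sprung cup sits about halfway down its 10 mm stroke (5 mm; it only runs while pressed, and stalls when bottomed out). Keep it there for a good three seconds and finish with the bottle still gripped and pressed down like that: do not let go. Keep the bottle upright all the way, and leave the other two bottles and the brush where they are.

Things in the scene. Friction and masses are not known exactly. Their poses are not given: they have to be found in the camera images.
- brown_bottle_mid (a point): The brown (dark umber) plastic squeeze bottle with a black cap, loose, standing upright on the table. Round body 42 mm in diameter from the bottom up to 64 mm, then a shoulder and a black screw cap 27 mm in diameter with a short closed nozzle; 96 mm high over all; 80 to 170 g. This point is at its centre, 48 mm above its underside; z points up along the bottle.
- ochre_bottle_mid (a point): The ochre yellow bottle, the same shape and size; leave it alone. Point 48 mm above its underside.
- white_bottle_mid (a point): The bone white bottle, the same shape and size; leave it alone. Point 48 mm above its underside.
- brush_mid (a point): A paint brush with a brown handle lying on the table, about 200 mm long and 13 mm thick; leave it alone. Point half-way along, x along the brush towards its bristles.
- cup_seat (a point): Centre of the flat inner floor of the black rubber cup on top of the mixer, where the bottle's bottom goes; moves down with the cup. 138 mm above the table with the cup up. The cup is open upwards: floor 48 mm across, straight wall to 10 mm above the floor, then the mouth flares to 64 mm at the rim, 19 mm above the floor. Outside it is 72 mm across.
- mixer_cup (a joint): How far the cup is pressed down, m: 0 = up, 0.010 = bottomed out on its stop. A spring pushes it up: it stays at 0 under the weight of a bottle alone; the downward force on the cup, the bottle's weight of 0.8 to 1.7 N included, is 2.8 N at first movement, 8.8 N at 5 mm and 14.8 N at the stop (1.2 N per mm).
- mixer: The light grey bottle mixer, fixed on the table: foot 160 mm (x) by 130 mm (y), housing 118 mm by 122 mm, its top 110 mm high with the cup in the middle of it; sloping dark control panel on its -x side. Origin on the table, 28 mm on the panel's side of the cup's axis; z up.

How it is judged:
By the outcome, as a careful person would: the job done as asked, in the order asked, and still so for the second after the job is handed in, while the arm keeps its last pose, push and grip.
It also fails if it takes over 45 s, if anything falls off the work surface, if the arm or the gripper's body presses on something with over 40 N, if the wrist force passes 120 N, or if a joint passes its speed limit or range.

### The arm

A 6-joint arm with a two-finger parallel gripper is mounted at the origin on the work surface. World frame = base frame: x ahead of the robot, y to its left, z up, the work surface at z = 0. Lengths are in m, angles in degrees, forces in N, time in s.
With the tool pointing down it reaches from about 0.4 to 0.825 m from the base axis. Payload 7 kg.
Tool frame: the origin (TCP) lies midway between the tips of the shut fingers; the grasp point (between the pads) lies 19 mm behind it; x points along the fingers, z is the direction in which the jaws open and shut, and the axes are right-handed (so a half turn about x gives the same grasp; the last joint's range is limited). The gripper opens to 88 mm and grips with 3 to 60 N. Pads are 19 mm wide; open, the fingers measure 130 mm over their backs; the gripper's body (78 mm by 193 mm) begins 47 mm behind the grasp point.
Start: joints at [80.163, 20.546, 0.682, 0, -70.136, -16.507], TCP at [0.3, 0.605, 0.227] pointing down, gripper open.
Joint ranges: [-176.03, 176.03], [-82.01, 121.73], [-58.28, 71.71], [-173.87, 95.51], [-174.79, -0.11], [-173.66, 173.66]. Speed limits (degrees/s): [136.94, 136.94, 172.46, 180, 180, 180].

### API

Orientations are given as [roll, pitch, yaw] about the fixed x, y, z axes, in that order (R = Rz(yaw) Ry(pitch) Rx(roll)).
In Python, from plant import get_state, capture, close_job gives the robot as it stands.
- The arm moves only by the tool play_rows, never from a script. Its argument "series" is one flat list of numbers, 4 for each row, row after row: the shift along the tool's x, y, z in m, then the turn about the tool's x in rad. In form: [tx, ty, tz, spin, tx, ty, tz, spin, ...]. A call has exactly 5 rows; each row shifts and turns the commanded pose from where the row before left it, along the tool's axes as they then stand; what a row does not reach is not made up. A row lasts 1/12 s, in which the tool goes at most 41.7 mm and 7.16 degrees, less where a joint would pass 70% of its speed; a pose out of reach is approached as far as the arm can. A call is refused whole if a number of a shift passes 0.0417 or a number of a turn 0.125, either way. A call with a gripper value outside its range is refused whole. "jaw" is the opening in per cent of the stroke, from 0 (shut) to 100 (fully open), set as the call begins (left out, the last holds). The fingers move at their own pace and stop on an object; "squeeze" is the grip in N (left out, the last holds). Time passes only in rows, so rows that do not move let the fingers close, or fill a call up. It gives the time, the measured TCP pose, the force and the opening at its end, in the units of the state.
- get_state(): the state, without advancing time (a new reading comes with each control period).
- capture(name): name is "scene" or "top"; returns a dict with "img" (480x640x3 uint8, blue, green, red), "K" (3x3 intrinsics, pixels), "k1" (the pictures are not rectified: a ray, as slopes to the right and down, at radius r is drawn at 1 + k1 r^2 times it, then the intrinsics apply), "world_from_camera" (4x4, takes a point from camera to world coordinates). Camera axes: x right, y down, z forward; pixel columns grow to the right and rows downward; lengths in m; the calibration is good to about 2 mm. A picture is of the moment at which its call begins. There is no depth.
- close_job(): hands the job in, once; it reports no verdict.
The state is a dict: "time_s": time; "joints": joint angles; "qd": joint speeds; "joint_torque": joint torques, N m; "tcp_pos": TCP position; "eef_rot": TCP orientation; "contact_force": force on the tool from outside, world axes, zero at the start; "moment": the same for the moment, N m; "gripper_width": finger opening in m.
Only numpy, scipy, OpenCV 4.12 (cv2) and the standard library are available. Lean on these libraries where they do the work, as an engineer would, in place of code of your own. Each camera call takes 0.05 s, during which the arm holds its last target.

## Working session

There is one attempt and no reset: what is moved stays moved. The work goes in short steps, Python scripts to look and compute and a tool call to move; the robot and the scene stay as the last step left them, time stands still between calls to the robot, and variables do not carry over. Pictures are saved under pics/ and viewed, and the job is handed in when it is done.

Besides the shell and the picture viewer there is one more tool, called after ">>>" as name(argument=value, ...), one argument or row to a line, values as JSON. play_rows: Moves the arm, as the interface text tells. Its arguments: {"type":"object","properties":{"series":{"type":"array","items":{"type":"number"}},"jaw":{"type":"number"},"squeeze":{"type":"number"}},"required":["series"]}

```bash
mkdir -p pics
python3 - <<'E'
from plant import *
import cv2
s=get_state()
for k,v in s.items(): print(k,v)
for n in ("scene","top"):
    c=capture(n); cv2.imwrite(f"pics/{n}0.png",c["img"]); print(n,c["K"],c["k1"],c["world_from_camera"])
E
```

```text
time_s 0.0
joints [ 8.01636787e+01  2.05904451e+01  6.32640173e-01 -1.74690082e-02
 -7.01372310e+01 -1.65075582e+01]
qd [-0.01637423 -0.009378    0.01153427  0.01300166 -0.04313203  0.03781088]
joint_torque [-1.52482065e-03 -5.82712448e+01  2.93063629e+01  6.99763566e+00
  6.81553240e-03 -1.59062547e-04]
tcp_pos [0.29934959 0.6044313  0.22563361]
eef_rot [   6.70509611   89.90355522 -109.64473241]
contact_force [ 0.02899719 -0.82368172 -0.40807153]
moment [-0.0349082   0.02372604  0.06349008]
gripper_width 0.08779159859563897
scene [[591.56839369   0.         325.00154769]
 [  0.         591.56839369 244.70168112]
 [  0.           0.           1.        ]] -0.05853510931422908 [[-0.26909063  0.54255244 -0.79575567  1.41736198]
 [ 0.96311344  0.15016831 -0.22329796  0.29650249]
 [-0.00165357 -0.82649037 -0.56294843  0.68442159]
 [ 0.          0.          0.          1.        ]]
top [[615.26428973   0.         318.58816603]
 [  0.         615.26428973 237.86182145]
 [  0.           0.           1.        ]] -0.005844434266611779 [[-0.15622252 -0.96200348  0.22392817  0.35578799]
 [-0.98770451  0.15349675 -0.02964024  0.08246777]
 [-0.00585823 -0.22580534 -0.97415483  1.11472785]
 [ 0.          0.          0.          1.        ]]
```

View pics/scene0.png

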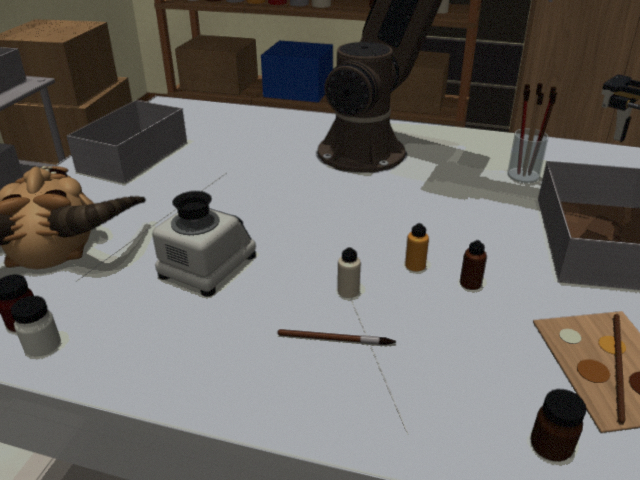

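View pics/top0.png

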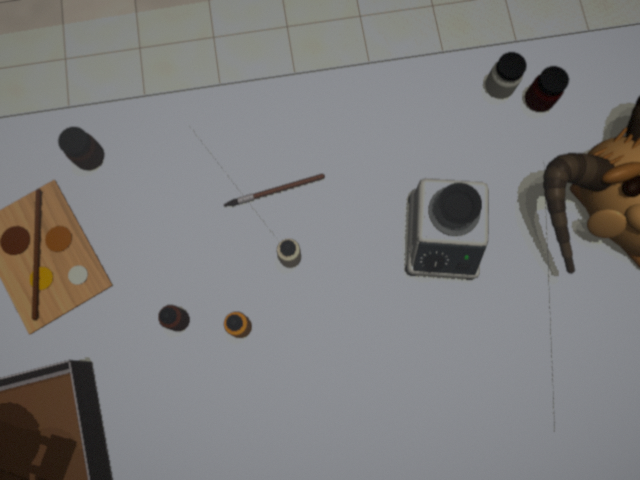

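The brown bottle is at about (473,265) in scene and (173,317) in top. The mixer cup is at about (193,205) in scene and (457,206) in top. I'll enlarge these areas next.

Run:
```python
import cv2,numpy as np
s=cv2.imread("pics/scene0.png");t=cv2.imread("pics/top0.png")
def crop(im,x,y,w,h,k):
    c=cv2.resize(im[y:y+h,x:x+w],None,fx=k,fy=k,interpolation=cv2.INTER_CUBIC)
    c=np.clip(c.astype(float)*1.6,0,255).astype(np.uint8)
    for i in range(0,w,10):
        cv2.line(c,(i*k,0),(i*k,6 if i%50 else 14),(0,0,255),1); 
        if i%20==0: cv2.putText(c,str(x+i),(i*k,25),0,.35,(0,0,255))
    for i in range(0,h,10):
        cv2.line(c,(0,i*k),(6,i*k),(0,0,255),1); cv2.putText(c,str(y+i),(8,i*k+4),0,.35,(0,0,255))
    return c
a=crop(s,440,230,60,70,6);b=crop(t,145,290,60,70,6)
cv2.imwrite("pics/c1.png",np.hstack([a,b]))
a=crop(s,150,180,100,100,4);b=crop(t,410,170,100,100,4)
cv2.imwrite("pics/c2.png",np.hstack([a,b]))
```

```text
(no output)
```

View pics/c1.png

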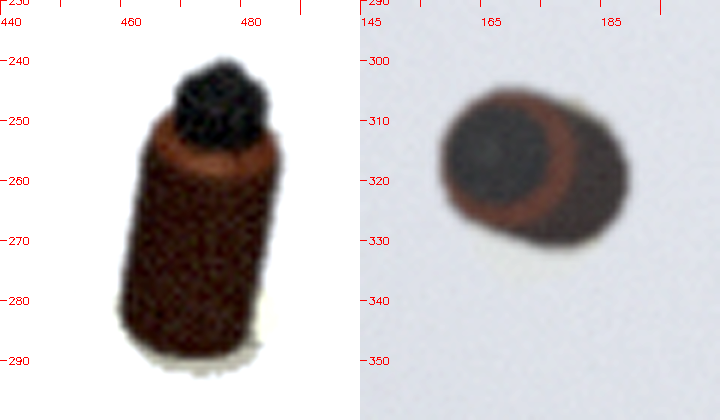

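View pics/c2.png

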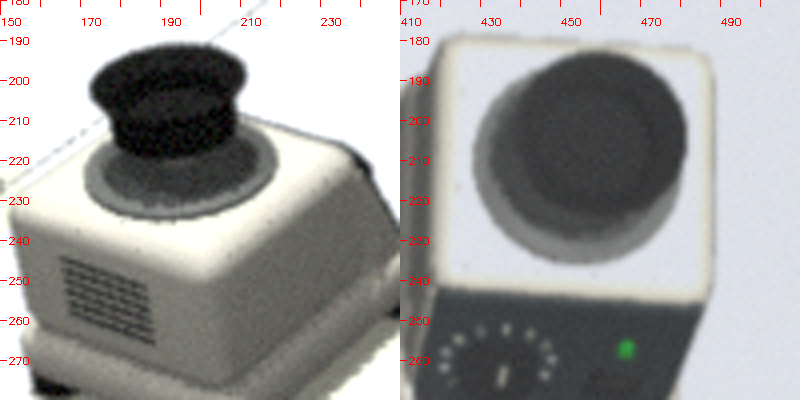

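```bash
cat > h.py <<'E'
import cv2,numpy as np
from plant import *
def load(n):
    c=capture(n); c["T"]=np.linalg.inv(c["world_from_camera"]); return c
def proj(c,P):
    P=np.atleast_2d(P); q=P@c["T"][:3,:3].T+c["T"][:3,3]; u=q[:,:2]/q[:,2:]
    u=u*(1+c["k1"]*(u**2).sum(1,keepdims=True)); return u@c["K"][:2,:2].T+c["K"][:2,2]
def ray(c,p,z):
    ud=(np.array(p)-c["K"][:2,2])/c["K"][0,0]; u=ud.copy()
    for _ in range(20): u=ud/(1+c["k1"]*(u**2).sum())
    R=c["world_from_camera"]; d=R[:3,:3]@np.r_[u,1]; o=R[:3,3]; return (o+d*(z-o[2])/d[2])
A=np.linspace(0,2*np.pi,73)
def circ(x,y,z,r): return np.c_[x+r*np.cos(A),y+r*np.sin(A),0*A+z]
E
python3 - <<'E'
from h import *
from scipy.optimize import minimize
cs={n:load(n) for n in("scene","top")}
# bottle masks
def pred(c,x,y,k=8,x0=0,y0=0,w=80,h=80):
    m=np.zeros((h*k,w*k),np.uint8)
    for zs in ([(0.,.021),(.064,.021),(.070,.0135)],[(.070,.0135),(.088,.0135)],[(.086,.006),(.096,.004)]):
        p=np.vstack([proj(c,circ(x,y,z,r)) for z,r in zs])
        p=(p-[x0,y0]+.5)*k
        cv2.fillConvexPoly(m,cv2.convexHull(p.astype(np.int32)),255)
    return cv2.resize(m,(w,h),interpolation=cv2.INTER_AREA)/255.
res={}
for n,(x0,y0) in {"scene":(433,225),"top":(133,277)}.items():
    c=cs[n]; g=c["img"][y0:y0+80,x0:x0+80].max(2).astype(float)
    bg=np.median(g); m=np.clip((bg-g)/(bg-45),0,1); m[m<.35]=0
    f=lambda p:((pred(c,*p,x0=x0,y0=y0)-m)**2).sum()
    p0=ray(c,(473,265) if n=="scene" else (170,316),.048)[:2]
    r=minimize(f,p0,method="Nelder-Mead",options=dict(initial_simplex=[p0,p0+[.01,0],p0+[0,.01]],xatol=1e-4))
    print(n,r.x,r.fun,m.sum())
# top rim
print("rim top",ray(cs["top"],(458.3,205.3),.157),"scene",ray(cs["scene"],(192,200),.157))
for n,b,q in(("scene",(340,285),(409,258)),("top",(288,247),(237,323))):
    print(n,"white",ray(cs[n],(348,275) if n=="scene" else (288,251),.048),"ochre",ray(cs[n],(416,250) if n=="scene" else (237,323),.048))
E
```

```text
scene [0.50108023 0.32284827] 19.80528510510308 1014.1811023622046
top [0.50209763 0.32276524] 21.756116999483016 612.1881188118812
rim top [ 0.59371731 -0.17807526  0.157     ] scene [ 0.59846348 -0.18030393  0.157     ]
scene white [0.59898613 0.1092064  0.048     ] ochre [0.48903269 0.21442278 0.048     ]
top white [0.58593551 0.10725629 0.048     ] ochre [0.47418141 0.2126554  0.048     ]
```

Run:
```python
from h import *
cs={n:load(n) for n in("scene","top")}
def ov(c,x,y,x0,y0,k=6,w=66,h=70):
    im=cv2.resize(c["img"][y0:y0+h,x0:x0+w],None,fx=k,fy=k,interpolation=cv2.INTER_CUBIC)
    im=np.clip(im*2.2,0,255).astype(np.uint8)
    for z,r,col in((.157,.036,(0,255,255)),(.157,.032,(0,0,255)),(.138,.024,(0,255,0))):
        p=((proj(c,circ(x,y,z,r))-[x0,y0]+.5)*k).astype(np.int32)
        cv2.polylines(im,[p],True,col,1)
    return im
x,y=.596,-.179
cv2.imwrite("pics/ov.png",np.hstack([ov(cs["scene"],x,y,160,180),ov(cs["top"],x,y,425,175)]))
```

```text
(no output)
```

View pics/ov.png

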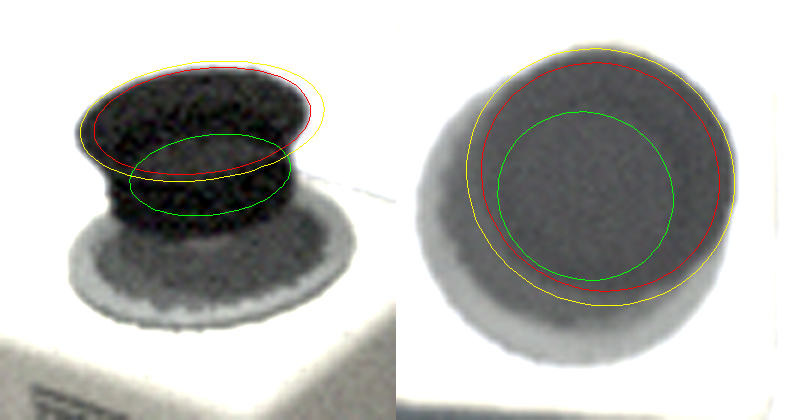

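Run:
```python
from h import *
from scipy.optimize import least_squares
cs={n:load(n) for n in("scene","top")}
def edges(c,cen,a0,a1,r0,r1):
    g=cv2.GaussianBlur(c["img"].max(2).astype(np.float32),(0,0),.7); out=[]
    for a in np.radians(np.arange(a0,a1,6)):
        r=np.arange(r0,r1,.1); xs=(cen[0]+r*np.cos(a)).astype(np.float32);ys=(cen[1]+r*np.sin(a)).astype(np.float32)
        v=cv2.remap(g,xs[None],ys[None],cv2.INTER_LINEAR)[0]
        i=np.argmax(np.gradient(v)); out.append((xs[i],ys[i]))
    return np.array(out)
E={"scene":edges(cs["scene"],(192.3,200),-190,15,9,26),"top":edges(cs["top"],(458.6,204.8),-115,15,15,29)}
from scipy.spatial import cKDTree
def res(p,n,r=None):
    c=cs[n]; r=p[2] if r is None else r
    a=np.linspace(0,2*np.pi,1500); q=proj(c,np.c_[p[0]+r*np.cos(a),p[1]+r*np.sin(a),0*a+.157])
    cen=q.mean(0); d,i=cKDTree(q).query(E[n]); s=np.sign(np.linalg.norm(E[n]-cen,axis=1)-np.linalg.norm(q[i]-cen,axis=1)); return d*s
kw=dict(loss="soft_l1",f_scale=.3,diff_step=1e-3)
for n in cs:
    r=least_squares(res,[.596,-.179,.035],args=(n,),**kw);print(n,r.x,np.round(r.fun,1))
    r=least_squares(lambda p:res(p,n,.036),[.596,-.179],**kw);print(n,"r36",r.x,r.cost)
r=least_squares(lambda p:np.r_[res(p,"scene"),res(p,"top")],[.596,-.179,.035],**kw);print("joint",r.x,r.cost)
```

```text
scene [ 0.59836592 -0.1806813   0.03452395] [-0.3 -0.2  0.8 -0.1  0.5  0.1 -0.1  0.2 -0.   0.1  0.1 -0.4 -0.5  0.
  0.4  0.2 -0.1 -0.1  0.3  0.4  0.3 -0.3 -0.1 -0.2  0.1 -0.3 -0.  -0.2
  0.1 -0.1 -0.5  0.2 -0.2  0.2  0.7]
scene r36 [ 0.60017322 -0.18064766] 1.8767963028519177
top [ 0.59750509 -0.18176664  0.03435405] [ 0.  -0.1 -0.1 -0.1  0.4  0.1  0.3 -0.4  0.  -0.   0.2 -0.3 -0.2  0.2
 -0.2  0.3 -0.1 -0.6  0.6  0.5 -0.  -0.3]
top r36 [ 0.59611047 -0.18040163] 0.9972728053435902
joint [ 0.59775275 -0.18138962  0.03432434] 2.3186286752300207
```

```bash
cat >> h.py <<'E'
from scipy.spatial.transform import Rotation as Ro
def st(): 
    s=get_state(); R=Ro.from_euler("xyz",s["eef_rot"],degrees=True).as_matrix(); return s,R
def to(p):
    s,R=st(); d=np.array(p)-s["tcp_pos"]
    print("t",s["time_s"],"tcp",np.round(s["tcp_pos"],4),"F",np.round(s["contact_force"],1),"w",round(s["gripper_width"],4),"tilt",np.round(R[:,0],4),"zax",np.round(R[:,2],3),"yax",np.round(R[:,1],3))
    print("tool delta mm",np.round(R.T@d*1000,1))
E
python3 - <<'E'
from h import *
to([.5015,.3228,.16]);
E
```

```text
t 0.4 tcp [0.2995 0.6048 0.2264] F [-0.8 -0.8 -0.5] w 0.0879 tilt [-1.e-04 -2.e-04 -1.e+00] zax [-0.444 -0.896  0.   ] yax [ 0.896 -0.444 -0.   ]
tool delta mm [ 66.5 306.2 163.1]
```

>>> play_rows(
  series=[0, 0, 0, 0.12, 0, 0, 0, 0.12, 0, 0, 0, 0.12, 0, 0, 0, 0.12, 0, 0, 0, 0.12],
  jaw=100,
)

```text
time_s: 0.82
tcp_pos: [0.2996, 0.6048, 0.2266]
eef_rot: [-71.5, 90.0, 137.5]
contact_force: [0.3, -0.4, -0.0]
gripper_width: 0.0878
```

>>> play_rows(
  series=[0, 0, 0, 0.12, 0, 0, 0, 0.12, 0, 0, 0, 0.12, 0, 0, 0, 0.12, 0, 0, 0, 0.12],
)

```text
time_s: 1.23
tcp_pos: [0.2995, 0.6048, 0.2266]
eef_rot: [16.2, 90.0, -169.2]
contact_force: [-0.8, -0.5, -0.3]
gripper_width: 0.088
```

```bash
python3 -c "
from h import *
to([.5015,.3228,.16]); print(get_state()['joints'])"
```

```text
t 1.2333 tcp [0.2995 0.6048 0.2266] F [-0.8 -0.5 -0.3] w 0.088 tilt [-0. -0. -1.] zax [-0.996  0.095  0.   ] yax [-0.095 -0.996  0.   ]
tool delta mm [  66.5  261.6 -227.8]
[ 8.01643841e+01  2.05437096e+01  6.78068605e-01 -2.54122794e-03
 -7.01352568e+01 -8.55992686e+01]
```

>>> play_rows(
  series=[0, 0.026, -0.023, 0, 0, 0.026, -0.023, 0, 0, 0.026, -0.023, 0, 0, 0.026, -0.023, 0, 0, 0.026, -0.023, 0],
)

```text
time_s: 1.65
tcp_pos: [0.4032, 0.4639, 0.2267]
eef_rot: [-114.0, 90.0, 60.9]
contact_force: [1.1, -0.6, 0.5]
gripper_width: 0.0875
```

>>> play_rows(
  series=[0, 0.026, -0.023, 0, 0, 0.026, -0.023, 0, 0, 0.026, -0.023, 0, 0, 0.026, -0.023, 0, 0, 0.026, -0.021, 0],
)

```text
time_s: 2.07
tcp_pos: [0.5044, 0.3242, 0.2268]
eef_rot: [-132.3, 90.0, 42.6]
contact_force: [1.0, 0.3, 0.5]
gripper_width: 0.0875
```

>>> play_rows(
  series=[0.01, 0, 0, 0, 0.01, 0, 0, 0, 0.01, 0, 0, 0, 0.01, 0, 0, 0, 0, 0, 0, 0],
)

```text
time_s: 2.48
tcp_pos: [0.502, 0.3255, 0.1836]
eef_rot: [45.6, 89.8, -139.4]
contact_force: [-0.2, -0.8, -1.2]
gripper_width: 0.0879
```

```bash
python3 -c "
from h import *
to([.5015,.3228,.036]); 
for n in ('scene','top'): cv2.imwrite(f'pics/{n}1.png',capture(n)['img'])
a=cv2.imread('pics/scene1.png')[150:310,380:580];b=cv2.imread('pics/top1.png')[230:390,80:280]
cv2.imwrite('pics/p1.png',np.clip(2*cv2.resize(np.hstack([a,b]).astype(float),None,fx=2,fy=2),0,255))"
```

```text
t 2.4833 tcp [0.502  0.3255 0.1836] F [-0.2 -0.8 -1.2] w 0.0879 tilt [-0.0031 -0.0027 -1.    ] zax [-0.996  0.088  0.003] yax [-0.088 -0.996  0.003]
tool delta mm [147.7   2.3  -0.2][ WARN:0@4.414] global loadsave.cpp:1063 imwrite_ Unsupported depth image for selected encoder is fallbacked to CV_8U.
```

View pics/p1.png

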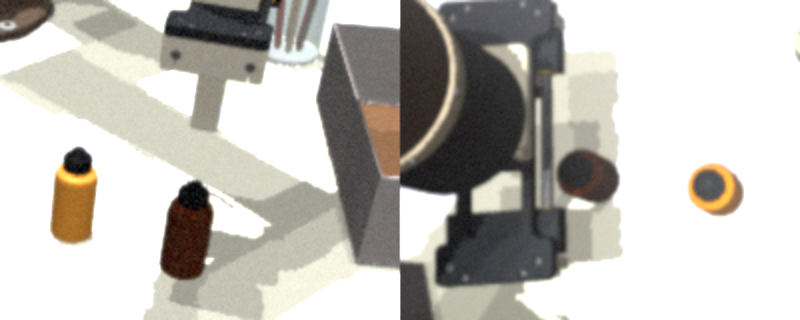

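>>> play_rows(
  series=[0.022, 0.0005, 0, 0, 0.022, 0.0005, 0, 0, 0.022, 0.0005, 0, 0, 0.022, 0.0005, 0, 0, 0.02, 0.0003, 0, 0],
)

```text
time_s: 3.0
tcp_pos: [0.5032, 0.3242, 0.0781]
eef_rot: [-133.2, 89.9, 41.8]
contact_force: [0.2, 0.3, 0.1]
gripper_width: 0.0877
```

>>> play_rows(
  series=[0.014, 0, 0, 0, 0.012, 0, 0, 0, 0.008, 0, 0, 0, 0.005, 0, 0, 0, 0, 0, 0, 0],
)

```text
time_s: 3.42
tcp_pos: [0.503, 0.3235, 0.039]
eef_rot: [55.1, 89.9, -130.0]
contact_force: [0.1, -0.4, -0.6]
gripper_width: 0.0875
```

```bash
python3 -c "
from h import *
to([.5015,.3228,.036]); 
for n in ('scene','top'): cv2.imwrite(f'pics/{n}2.png',capture(n)['img'])
to([.5015,.3228,.036]); 
a=cv2.imread('pics/scene2.png')[150:310,380:580];b=cv2.imread('pics/top2.png')[230:390,80:280]
cv2.imwrite('pics/p2.png',np.clip(2*cv2.resize(np.hstack([a,b]).astype(float),None,fx=2,fy=2),0,255).astype(np.uint8))"
```

```text
t 3.4167 tcp [0.503  0.3235 0.039 ] F [ 0.1 -0.4 -0.6] w 0.0875 tilt [-6.e-04 -8.e-04 -1.e+00] zax [-0.996  0.088  0.001] yax [-0.088 -0.996  0.001]
tool delta mm [3.  0.8 1.5]
t 3.5167 tcp [0.5036 0.3238 0.0402] F [-0.9  0.   1. ] w 0.0877 tilt [ 7.e-04  5.e-04 -1.e+00] zax [-0.996  0.088 -0.001] yax [-0.088 -0.996 -0.001]
tool delta mm [4.2 1.2 2. ]
```

View pics/p2.png

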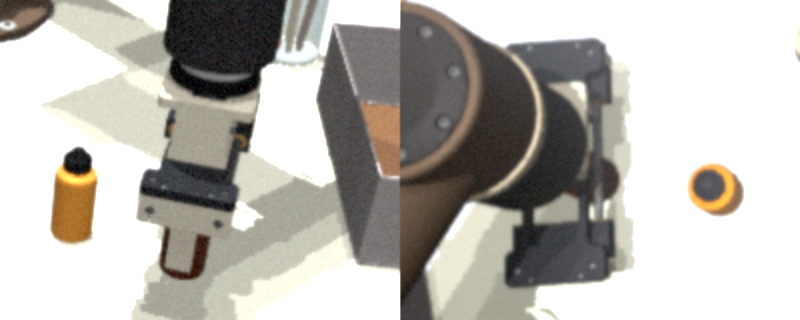

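The near finger sits centred on the bottle (crop x about 183), and ochre is well clear. I'll lower 4 mm, then close.

>>> play_rows(
  series=[0.004, 0.001, 0.0015, 0, 0, 0, 0, 0, 0, 0, 0, 0, 0, 0, 0, 0, 0, 0, 0, 0],
)

```text
time_s: 3.93
tcp_pos: [0.5019, 0.3226, 0.0359]
eef_rot: [-128.5, 90.0, 46.4]
contact_force: [-0.3, 0.2, -0.2]
gripper_width: 0.0877
```

>>> play_rows(
  series=[0, 0, 0, 0, 0, 0, 0, 0, 0, 0, 0, 0, 0, 0, 0, 0, 0, 0, 0, 0],
  jaw=0,
  squeeze=35,
)

```text
time_s: 4.35
tcp_pos: [0.5018, 0.3225, 0.0356]
eef_rot: [79.9, 90.0, -105.2]
contact_force: [1.0, 0.1, -0.1]
gripper_width: 0.06
```

>>> play_rows(
  series=[0, 0, 0, 0, 0, 0, 0, 0, 0, 0, 0, 0, 0, 0, 0, 0, 0, 0, 0, 0],
)

```text
time_s: 4.77
tcp_pos: [0.5017, 0.3224, 0.0355]
eef_rot: [52.7, 90.0, -132.4]
contact_force: [-0.1, -0.5, 0.1]
gripper_width: 0.0414
```

>>> play_rows(
  series=[0, 0, 0, 0, -0.004, 0, 0, 0, -0.008, 0, 0, 0, -0.012, 0, 0, 0, -0.016, 0, 0, 0],
)

```text
time_s: 5.18
tcp_pos: [0.5013, 0.322, 0.0756]
eef_rot: [51.2, 89.9, -133.9]
contact_force: [0.8, 0.2, -2.1]
gripper_width: 0.0416
```

>>> play_rows(
  series=[-0.024, 0, 0, 0, -0.026, 0, 0, 0, -0.026, 0, 0, 0, -0.026, 0, 0, 0, -0.026, 0, 0, 0],
)

```text
time_s: 5.6
tcp_pos: [0.5015, 0.3222, 0.2057]
eef_rot: [-123.1, 90.0, 51.8]
contact_force: [0.9, 0.4, -2.3]
gripper_width: 0.0416
```

>>> play_rows(
  series=[-0.016, 0, 0, 0, -0.008, 0, 0, 0, -0.004, 0, 0, 0, 0, 0, 0, 0, 0, 0, 0, 0],
)

```text
time_s: 6.02
tcp_pos: [0.5012, 0.3221, 0.2305]
eef_rot: [38.4, 89.9, -146.7]
contact_force: [0.3, 0.6, -1.8]
gripper_width: 0.0413
```

```bash
python3 -c "
from h import *
to([.5978,-.181,.225]); 
for n in ('scene','top'): cv2.imwrite(f'pics/{n}3.png',capture(n)['img'])
to([.5978,-.181,.225]); 
a=cv2.imread('pics/scene3.png')[110:310,380:580]
cv2.imwrite('pics/p3.png',np.clip(2*cv2.resize(a.astype(float),None,fx=3,fy=3),0,255).astype(np.uint8))"
```

```text
t 6.0167 tcp [0.5012 0.3221 0.2305] F [ 0.3  0.6 -1.8] w 0.0413 tilt [-1.3e-03 -8.0e-04 -1.0e+00] zax [-0.996  0.089  0.001] yax [-0.089 -0.996  0.001]
tool delta mm [   5.8  492.5 -141. ]
t 6.1167 tcp [0.5012 0.322  0.23  ] F [ 0.1 -0.8 -1.5] w 0.0412 tilt [-0.0018 -0.0017 -1.    ] zax [-0.996  0.089  0.002] yax [-0.089 -0.996  0.002]
tool delta mm [   5.7  492.4 -141. ]
```

View pics/p3.png

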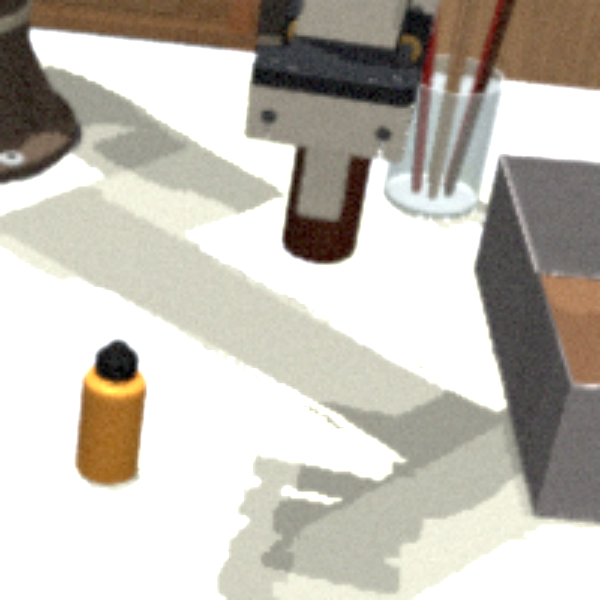

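>>> play_rows(
  series=[0, 0.01, -0.003, 0, 0, 0.018, -0.005, 0, 0, 0.0272, -0.0078, 0, 0, 0.0272, -0.0078, 0, 0, 0.0272, -0.0078, 0],
)

```text
time_s: 6.53
tcp_pos: [0.523, 0.2089, 0.2306]
eef_rot: [44.6, 89.9, -140.5]
contact_force: [0.6, -0.1, -1.4]
gripper_width: 0.0414
```

>>> play_rows(
  series=[0, 0.0272, -0.0078, 0, 0, 0.0272, -0.0078, 0, 0, 0.0272, -0.0078, 0, 0, 0.0272, -0.0078, 0, 0, 0.0272, -0.0078, 0],
)

```text
time_s: 6.95
tcp_pos: [0.5497, 0.0697, 0.2308]
eef_rot: [28.4, 89.9, -156.7]
contact_force: [1.0, -0.4, -1.2]
gripper_width: 0.0415
```

>>> play_rows(
  series=[0, 0.0272, -0.0078, 0, 0, 0.0272, -0.0078, 0, 0, 0.0272, -0.0078, 0, 0, 0.0272, -0.0078, 0, 0, 0.0272, -0.0078, 0],
)

```text
time_s: 7.37
tcp_pos: [0.5763, -0.0692, 0.2307]
eef_rot: [14.1, 89.9, -171.0]
contact_force: [0.0, 0.5, -1.3]
gripper_width: 0.0413
```

>>> play_rows(
  series=[0, 0.0272, -0.0078, 0, 0, 0.0272, -0.0078, 0, 0, 0.0272, -0.0078, 0, 0, 0.018, -0.005, 0, 0, 0.01, -0.003, 0],
)

```text
time_s: 7.78
tcp_pos: [0.5978, -0.1819, 0.2303]
eef_rot: [11.7, 89.9, -173.5]
contact_force: [-0.3, 0.9, -0.9]
gripper_width: 0.0414
```

>>> play_rows(
  series=[0, 0, 0, 0, 0, 0, 0, 0, 0, 0, 0, 0, 0, 0, 0, 0, 0, 0, 0, 0],
)

```text
time_s: 8.2
tcp_pos: [0.5983, -0.1784, 0.2317]
eef_rot: [-152.1, 90.0, 22.9]
contact_force: [1.1, 0.1, -1.8]
gripper_width: 0.0415
```

Run:
```python
from h import *
to([.5978,-.181,.1735])
cs={n:load(n) for n in("scene","top")}
s,R=st(); print(s["joints"])
o=[]
for n,(x0,y0) in {"scene":(140,110),"top":(400,140)}.items():
    c=cs[n];k=3; im=np.clip(cv2.resize(c["img"][y0:y0+150,x0:x0+130].astype(float),None,fx=k,fy=k)*2,0,255).astype(np.uint8)
    p=s["tcp_pos"]
    for z in(-.0355,.0285):
        q=((proj(c,circ(p[0],p[1],p[2]+z,.021))-[x0,y0]+.5)*k).astype(np.int32); cv2.polylines(im,[q],True,(0,255,0),1)
    q=((proj(c,circ(.5978,-.1812,.157,.0345))-[x0,y0]+.5)*k).astype(np.int32); cv2.polylines(im,[q],True,(0,255,255),1)
    o.append(im)
cv2.imwrite("pics/p4.png",np.hstack(o))
```

```text
t 8.2 tcp [ 0.5983 -0.1784  0.2317] F [ 1.1  0.1 -1.8] w 0.0415 tilt [ 2.e-04  1.e-04 -1.e+00] zax [-0.996  0.088 -0.   ] yax [-0.088 -0.996 -0.   ]
tool delta mm [58.2  2.6  0.3]
[ 1.27242004e+00  1.56400474e+01 -5.64767997e+00 -2.20490797e-03
 -6.86961261e+01 -6.31051249e+00]
```

View pics/p4.png

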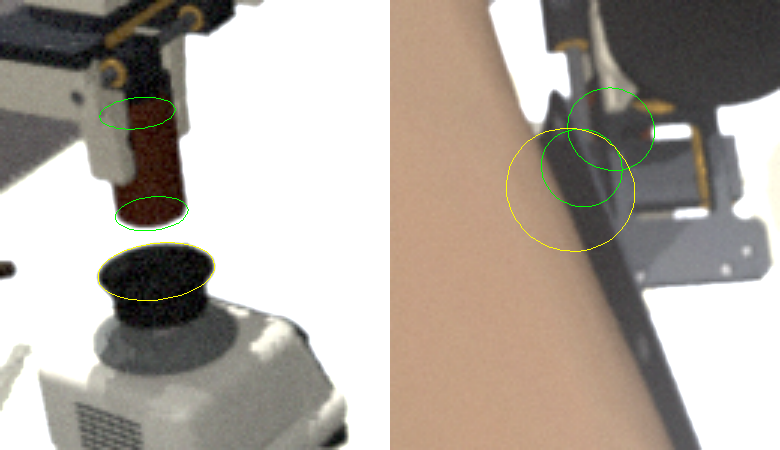

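Run:
```python
from h import *
c=load("scene"); s,R=st(); p=s["tcp_pos"]
im0=cv2.imread("pics/scene0.png")
print("table pred low edge",proj(c,circ(.5015,.3228,0,.021)).max(0), "lift pred",proj(c,circ(.5012,.3221,.1945,.021)).max(0),"now",proj(c,circ(p[0],p[1],p[2]-.0355,.021)).max(0),proj(c,circ(p[0],p[1],p[2]-.0355,.021)).min(0))
print(im0[280:298,470].max(1)); im3=cv2.imread("pics/scene3.png")
print("lift row",[ (r,int(v)) for r,v in enumerate(im3[185:203,486].max(1),185)])
print([ (r,int(v)) for r,v in enumerate(c["img"][175:192,190].max(1),175)])
print("now cols row178",[ (r,int(v)) for r,v in enumerate(c["img"][178,174:206].max(1),174)])
```

```text
table pred low edge [481.46258965 290.36062771] lift pred [497.88317152 198.83857528] now [202.14634267 186.4066381 ] [177.90677517 175.06459346]
[ 25  23  29  28  28  31  31  20  27  48 113 125 165 174 174 172 173 171]
lift row [(185, 23), (186, 32), (187, 32), (188, 28), (189, 27), (190, 26), (191, 25), (192, 24), (193, 27), (194, 26), (195, 27), (196, 24), (197, 51), (198, 136), (199, 172), (200, 179), (201, 177), (202, 177)]
[(175, 26), (176, 26), (177, 26), (178, 31), (179, 28), (180, 31), (181, 32), (182, 24), (183, 32), (184, 32), (185, 55), (186, 141), (187, 179), (188, 181), (189, 182), (190, 154), (191, 92)]
now cols row178 [(174, 182), (175, 182), (176, 179), (177, 136), (178, 67), (179, 31), (180, 29), (181, 23), (182, 30), (183, 32), (184, 32), (185, 26), (186, 21), (187, 31), (188, 26), (189, 28), (190, 31), (191, 27), (192, 32), (193, 26), (194, 28), (195, 26), (196, 25), (197, 28), (198, 24), (199, 23), (200, 22), (201, 44), (202, 105), (203, 176), (204, 185), (205, 184)]
```

>>> play_rows(
  series=[0.004, 0.001, 0, 0, 0.009, 0.001, 0, 0, 0.011, 0.0006, 0, 0, 0.009, 0, 0, 0, 0.004, 0, 0, 0],
)

```text
time_s: 8.77
tcp_pos: [0.5969, -0.1818, 0.1919]
eef_rot: [-3.3, 89.8, 171.5]
contact_force: [-0.8, -0.3, -2.0]
gripper_width: 0.0412
```

>>> play_rows(
  series=[0, 0, 0, 0, 0, 0, 0, 0, 0, 0, 0, 0, 0, 0, 0, 0, 0, 0, 0, 0],
)

```text
time_s: 9.18
tcp_pos: [0.5984, -0.1819, 0.1951]
eef_rot: [178.9, 90.0, -6.2]
contact_force: [-0.2, 0.0, -1.0]
gripper_width: 0.0415
```

Run:
```python
from h import *
to([.5978,-.181,.1735])
c=load("scene")
to([.5978,-.181,.1735])
s,R=st();o=[]
x0,y0=140,110
k=4; im=np.clip(cv2.resize(c["img"][y0:y0+150,x0:x0+130].astype(float),None,fx=k,fy=k)*2,0,255).astype(np.uint8)
cv2.imwrite("pics/p5.png",im)
```

```text
t 9.1833 tcp [ 0.5984 -0.1819  0.1951] F [-0.2  0.  -1. ] w 0.0415 tilt [ 9.e-04 -1.e-04 -1.e+00] zax [-0.996  0.089 -0.001] yax [-0.089 -0.996  0.   ]
tool delta mm [21.6 -0.9  0.7]
t 9.2333 tcp [ 0.5983 -0.1819  0.195 ] F [-0.4  0.3 -1.4] w 0.0415 tilt [ 8.e-04 -0.e+00 -1.e+00] zax [-0.996  0.089 -0.001] yax [-0.089 -0.996 -0.   ]
tool delta mm [21.5 -0.8  0.6]
```

View pics/p5.png

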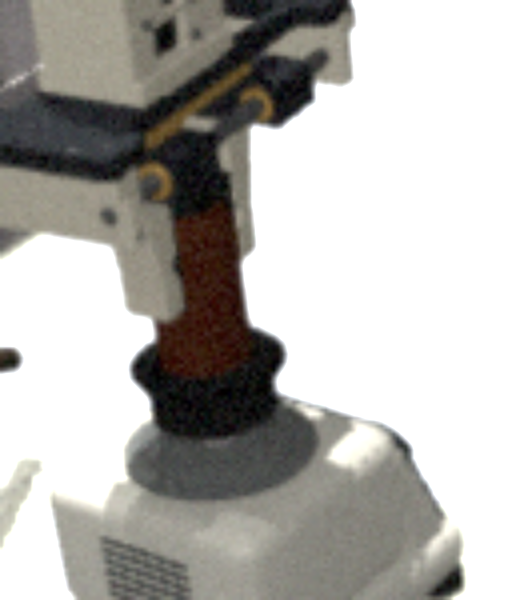

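Run:
```python
from h import *
c=load("scene"); s,R=st(); p=s["tcp_pos"]
im3=cv2.imread("pics/scene3.png")
def draw(img,p,x0,y0,w,h,k=5):
    im=np.clip(cv2.resize(img[y0:y0+h,x0:x0+w].astype(float),None,fx=k,fy=k,interpolation=cv2.INTER_CUBIC)*2.5,0,255).astype(np.uint8)
    for z in(-.0355,.0285):
        q=((proj(c,circ(p[0],p[1],p[2]+z,.021))-[x0,y0]+.5)*k).astype(np.int32); cv2.polylines(im,[q],True,(0,255,0),1)
    q=((proj(c,np.array([[p[0],p[1],p[2]-.0355],[p[0],p[1],p[2]+.06]]))-[x0,y0]+.5)*k).astype(np.int32);cv2.line(im,q[0].tolist(),q[1].tolist(),(0,255,0),1)
    q=((proj(c,circ(.5978,-.1812,.157,.0345))-[x0,y0]+.5)*k).astype(np.int32); cv2.polylines(im,[q],True,(0,255,255),1)
    return im
cv2.imwrite("pics/p6.png",np.hstack([draw(im3,[.5012,.3221,.2302],450,130,80,80),draw(c["img"],p,155,145,70,80)]))
```

```text
(no output)
```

View pics/p6.png

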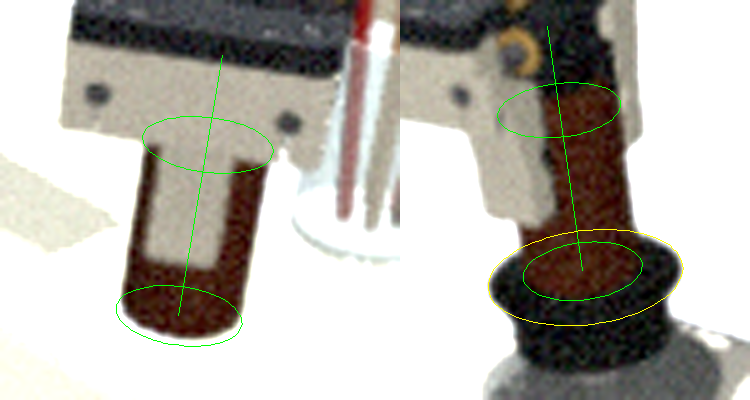

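Overlay matches: the bottle is upright, about 1 mm off the cup axis, and inside the mouth. Next I'll descend to just above the floor.

>>> play_rows(
  series=[0.004, -0.0004, 0.0003, 0, 0.005, -0.0004, 0.0003, 0, 0.005, 0, 0, 0, 0.003, 0, 0, 0, 0, 0, 0, 0],
)

```text
time_s: 9.7
tcp_pos: [0.5969, -0.1809, 0.1762]
eef_rot: [-1.4, 89.9, 173.5]
contact_force: [-0.1, 0.0, -2.1]
gripper_width: 0.0413
```

>>> play_rows(
  series=[0, 0, 0, 0, 0, 0, 0, 0, 0, 0, 0, 0, 0, 0, 0, 0, 0, 0, 0, 0],
)

```text
time_s: 10.12
tcp_pos: [0.5977, -0.181, 0.1778]
eef_rot: [-178.2, 90.0, -3.3]
contact_force: [-0.4, -0.2, -2.2]
gripper_width: 0.0415
```

>>> play_rows(
  series=[0.001, 0, 0, 0, 0.001, 0, 0, 0, 0.001, 0, 0, 0, 0, 0, 0, 0, 0, 0, 0, 0],
)

```text
time_s: 10.53
tcp_pos: [0.5975, -0.181, 0.1744]
eef_rot: [13.3, 90.0, -171.8]
contact_force: [-0.5, -0.2, -1.0]
gripper_width: 0.0411
```

>>> play_rows(
  series=[0.001, 0, 0, 0, 0.001, 0, 0, 0, 0.001, 0, 0, 0, 0, 0, 0, 0, 0, 0, 0, 0],
)

```text
time_s: 10.95
tcp_pos: [0.5977, -0.1811, 0.172]
eef_rot: [164.1, 90.0, -21.0]
contact_force: [-0.7, 0.7, 3.4]
gripper_width: 0.0417
```

>>> play_rows(
  series=[0, 0, 0, 0, 0, 0, 0, 0, 0, 0, 0, 0, 0, 0, 0, 0, 0, 0, 0, 0],
)

```text
time_s: 11.37
tcp_pos: [0.5977, -0.1811, 0.1717]
eef_rot: [168.5, 90.0, -16.6]
contact_force: [-1.0, 1.4, 3.0]
gripper_width: 0.0413
```

>>> play_rows(
  series=[0.001, 0, 0, 0, 0.001, 0, 0, 0, 0, 0, 0, 0, 0, 0, 0, 0, 0, 0, 0, 0],
)

```text
time_s: 11.78
tcp_pos: [0.5977, -0.1811, 0.1699]
eef_rot: [159.9, 90.0, -25.2]
contact_force: [-1.3, 0.6, 6.0]
gripper_width: 0.0418
```

>>> play_rows(
  series=[0, 0, 0, 0, 0, 0, 0, 0, 0, 0, 0, 0, 0, 0, 0, 0, 0, 0, 0, 0],
)

```text
time_s: 12.2
tcp_pos: [0.5977, -0.1811, 0.1698]
eef_rot: [159.9, 90.0, -25.1]
contact_force: [-1.9, 1.1, 6.1]
gripper_width: 0.0415
```

Run:
```python
from h import *
F=[];Z=[]
for i in range(16):
    capture("top"); s=get_state(); F.append(s["contact_force"]); Z.append(s["tcp_pos"])
F=np.array(F);print(F.mean(0),F.std(0),np.mean(Z,0),s["time_s"])
```

```text
[-1.70638347  0.7406589   5.94449373] [0.56395201 0.39259879 0.67556057] [ 0.59771902 -0.18108864  0.16986101] 13.0
```

>>> play_rows(
  series=[0.0006, 0, 0, 0, 0.0006, 0, 0, 0, 0, 0, 0, 0, 0, 0, 0, 0, 0, 0, 0, 0],
)

```text
time_s: 13.42
tcp_pos: [0.5977, -0.1811, 0.1689]
eef_rot: [155.6, 90.0, -29.5]
contact_force: [-2.3, 1.0, 6.4]
gripper_width: 0.0414
```

Run:
```python
from h import *
F=[];Z=[];I=[]
for i in range(16):
    I.append(capture("scene")["img"].astype(float)); s=get_state(); F.append(s["contact_force"]); Z.append(s["tcp_pos"])
F=np.array(F);print(F.mean(0),F.std(0),np.mean(Z,0),s["time_s"],s["moment"])
im=np.mean(I,0); np.save("now.npy",im)
im0=cv2.imread("pics/scene0.png").astype(float)
c=load("scene"); s,R=st(); p=s["tcp_pos"]
x0,y0,w,h,k=155,140,70,90,5
o=[]
for a in(im0,im):
    v=np.clip(cv2.resize(a[y0:y0+h,x0:x0+w],None,fx=k,fy=k,interpolation=cv2.INTER_CUBIC)*2.5,0,255).astype(np.uint8)
    for z,col in((.157,(0,255,255)),(.152,(0,0,255))):
        q=((proj(c,circ(.5978,-.1812,z,.0345))-[x0,y0]+.5)*k).astype(np.int32); cv2.polylines(v,[q],True,col,1)
    o.append(v)
cv2.imwrite("pics/p7.png",np.hstack(o))
```

```text
[-1.98154712  0.96767185  7.01102537] [0.56530205 0.41367103 0.35305782] [ 0.59772613 -0.18109932  0.16885285] 14.2167 [0.41144469 0.72720728 0.07066488]
```

View pics/p7.png

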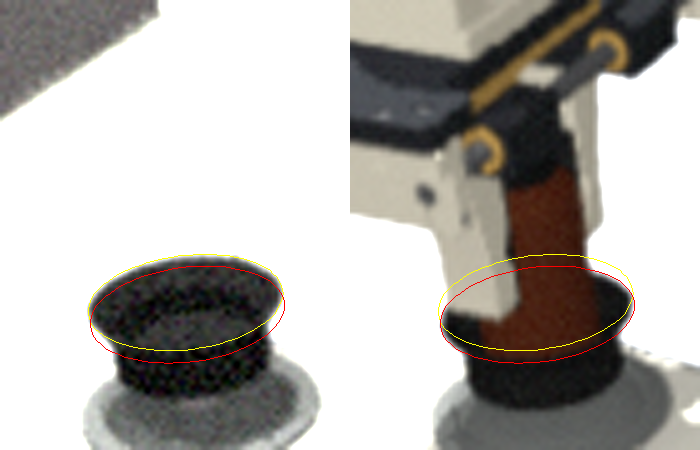

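Both cues agree. The force gives about 4.75 mm and the rim overlay fits the 5 mm line. I'll add 0.2 mm and hold.

>>> play_rows(
  series=[0.0002, 0, 0, 0, 0, 0, 0, 0, 0, 0, 0, 0, 0, 0, 0, 0, 0, 0, 0, 0],
)

```text
time_s: 14.68
tcp_pos: [0.5977, -0.1811, 0.1687]
eef_rot: [159.4, 90.0, -25.6]
contact_force: [-2.4, 0.7, 7.5]
gripper_width: 0.0413
```

>>> play_rows(
  series=[0, 0, 0, 0, 0, 0, 0, 0, 0, 0, 0, 0, 0, 0, 0, 0, 0, 0, 0, 0],
)

```text
time_s: 15.1
tcp_pos: [0.5977, -0.1811, 0.1687]
eef_rot: [160.7, 90.0, -24.4]
contact_force: [-1.8, 1.2, 6.8]
gripper_width: 0.0412
```

>>> play_rows(
  series=[0, 0, 0, 0, 0, 0, 0, 0, 0, 0, 0, 0, 0, 0, 0, 0, 0, 0, 0, 0],
)

```text
time_s: 15.52
tcp_pos: [0.5977, -0.1811, 0.1687]
eef_rot: [160.4, 90.0, -24.7]
contact_force: [-0.7, 0.5, 7.5]
gripper_width: 0.0412
```

>>> play_rows(
  series=[0, 0, 0, 0, 0, 0, 0, 0, 0, 0, 0, 0, 0, 0, 0, 0, 0, 0, 0, 0],
)

```text
time_s: 15.93
tcp_pos: [0.5977, -0.1811, 0.1687]
eef_rot: [162.1, 90.0, -23.0]
contact_force: [-2.3, 1.9, 6.3]
gripper_width: 0.0415
```

>>> play_rows(
  series=[0, 0, 0, 0, 0, 0, 0, 0, 0, 0, 0, 0, 0, 0, 0, 0, 0, 0, 0, 0],
)

```text
time_s: 16.35
tcp_pos: [0.5977, -0.1811, 0.1687]
eef_rot: [162.4, 90.0, -22.7]
contact_force: [-2.3, 1.3, 7.1]
gripper_width: 0.0416
```

>>> play_rows(
  series=[0, 0, 0, 0, 0, 0, 0, 0, 0, 0, 0, 0, 0, 0, 0, 0, 0, 0, 0, 0],
)

```text
time_s: 16.77
tcp_pos: [0.5977, -0.1811, 0.1687]
eef_rot: [163.0, 90.0, -22.1]
contact_force: [-1.9, 1.2, 7.7]
gripper_width: 0.0416
```

>>> play_rows(
  series=[0, 0, 0, 0, 0, 0, 0, 0, 0, 0, 0, 0, 0, 0, 0, 0, 0, 0, 0, 0],
)

```text
time_s: 17.18
tcp_pos: [0.5977, -0.1811, 0.1687]
eef_rot: [159.9, 90.0, -25.2]
contact_force: [-3.1, 0.7, 7.2]
gripper_width: 0.0414
```

Run:
```python
from h import *
F=[];Z=[];I=[]
for i in range(24):
    I.append(capture("scene")["img"].astype(float)); s=get_state(); F.append(s["contact_force"]); Z.append(s["tcp_pos"])
F=np.array(F);print(F.mean(0),F.std(0)/5,np.mean(Z,0),s["time_s"],s["moment"],s["gripper_width"])
im=np.mean(I,0)
cv2.imwrite("pics/p8.png",np.clip(im*1.6,0,255).astype(np.uint8))
# rim shift: correlate cup right-rim patch with initial
im0=cv2.imread("pics/scene0.png").astype(np.float32).max(2); a=im.astype(np.float32).max(2)
for x in (207,208,209,210):
    for m,n in((im0,"0"),(a,"now")):
        col=m[186:208,x]; th=100; i=np.where((col[:-1]>th)&(col[1:]<=th))[0]; print(x,n,[round(186+j+(col[j]-th)/(col[j]-col[j+1]),2) for j in i])
```

```text
[-2.21877766  0.97373269  7.3536016 ] [0.06607554 0.10341979 0.07669507] [ 0.59772368 -0.1811007   0.16869098] 18.3833 [ 0.44814057  0.7123578  -0.00190523] 0.04128969477255617
207 0 [np.float64(192.94)]
207 now [np.float64(195.0)]
208 0 [np.float64(193.42)]
208 now [np.float64(195.48)]
209 0 [np.float64(194.13)]
209 now [np.float64(196.21)]
210 0 [np.float64(195.03)]
210 now [np.float64(197.1)]
```

View pics/p8.png

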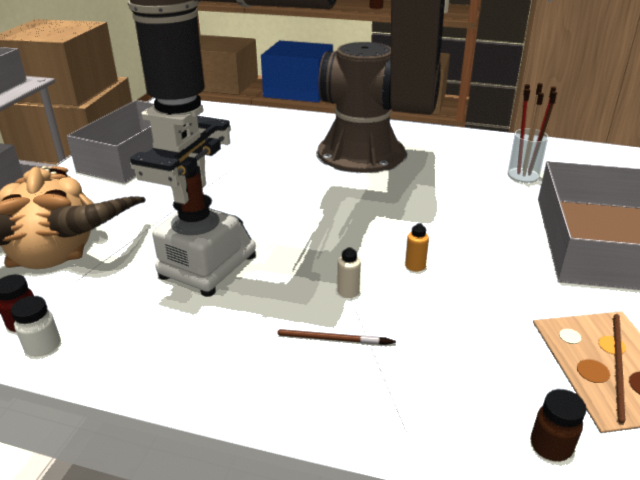

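```bash
python3 -c "
from plant import *
close_job()"
```

```text
the job is handed in; nothing more can be done
```

The brown bottle is standing upright in the mixer cup, still gripped with the grip set to 35 N, and pressed down to about 5 mm. I handed the job in like that at about 18.4 s.

- **Press depth:** The averaged upward force on the tool was 7.35 N. Adding about 1.4 N for the bottle's weight, which is only roughly known, gives about 8.8 N on the cup, or roughly 5 mm. In the scene camera the cup rim had dropped 2.07 px, which I estimate at about 4.8 mm. The two agree within about 0.2 mm.
- **Hold:** It stayed at this depth for about 4 s before hand-in, with no drift in height (TCP z 0.1687 m) and a steady jaw opening of 41 mm.
- **Upright:** The overlay just before the bottle went in showed it upright to about 1°. I did not measure its tilt again while it was pressed.
- **Side force:** A steady sideways force of about 2.4 N remained, probably from slight off-centre contact with the cup wall. I left it alone.
- **Other items:** In the last picture the white and ochre bottles and the brush look unmoved.

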